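# Leak check along a reactor lid joint

## Task

Take the leak-detector probe out of its holder and run its tip slowly (about 3 cm per second) along the whole dark joint down the middle of the oblong metal chamber's lid, starting at the end with the hose fitting and finishing at the plain end. Keep the tip just over the joint, within about a centimetre, and do not press on the lid. Then stand the probe back in its holder and let go.

Things in the scene. Friction and masses are not known exactly. Their poses are not given: they have to be found in the camera images.
- probe_grip (a point): Centre of the grey upright handle (24 x 24 mm, 70 mm tall) of the loose leak-detector probe, 80 to 170 g; x, y square to its faces, z up along the probe. Under the handle: a black round collar, 48 mm across, 6 mm thick, then a steel shaft, 12 mm across, 70 mm long, with a tapered tip. 146 mm long in all. It starts standing in its holder.
- probe_tip (a point): Lower end of the probe's steel shaft (6 mm across there), on its axis, 111 mm below the handle's centre; z points up along the probe to the handle. In the holder it is hidden in the hole.
- joint_mid (a point): Middle of the joint, a straight dark 6 mm strip between two lid plates, at lid-top height (70 mm; strip 2 mm lower). Chamber fixed, lid 180 x 102 mm. The joint runs along x, 90 mm each way: +x to the end with brass hose fitting and white tap (below lid top, reaching 133 mm out), -x to the plain end; z up. Bolt heads 4 mm high stand 40 mm beside it.
- holder_mouth (a point): Centre of the mouth of the round hole in the top of the fixed white holder block, 76 x 76 mm, 90 mm high; z up. The hole is 26 mm across, 80 mm deep. The probe's shaft stands loosely in it with the collar resting on the block's top: the handle's centre is then 41 mm above this point, the tip 70 mm below it.

How it is judged:
By the outcome, as a careful person would: the job done as asked, in the order asked, and still so for the second after the job is handed in, with the robot touching nothing.
It also fails if it takes over 59 s, if anything falls off the work surface, if the arm or the gripper's body presses on something with over 40 N, if the wrist force passes 120 N, or if a joint passes its speed limit or range.

## Robot

A 6-joint arm with a two-finger parallel gripper is mounted at the origin on the work surface. World frame = base frame: x ahead of the robot, y to its left, z up, the work surface at z = 0. Lengths are in m, angles in rad, forces in N, time in s.
With the tool pointing down it reaches from about 0.275 to 0.75 m from the base axis. Payload 10.2 kg.
Tool frame: the origin (TCP) lies on the centre line of the jaws, within the pads' length; the fingertips stand 17 mm ahead of it and the grasp point (between the pads) lies 2 mm behind it (robot.finger_overhang is the distance from the TCP to the fingertips, in m); z points along the fingers, y is the line along which they close (so a half turn about z gives the same grasp; the last joint's range is limited). The gripper opens to 85 mm and grips with 20 to 120 N. Pads are 22 mm wide; open, the fingers measure 114 mm over their backs; the gripper's body (76 mm by 85 mm) begins 54 mm behind the grasp point. The pads swing forward as they close: fully open they stand 13 mm farther back than shut.
Start: joints at [-1.44, 0.313, 1.498, -0, 1.331, -0.223], TCP at [0.182, -0.492, 0.248] pointing down, gripper open.
Joint ranges: [-2.94, 2.94], [-0.97, 2.17], [0.19, 2.56], [-1.23, 4.37], [0.02, 3.11], [-2.88, 2.88]. Speed limits (rad/s): [2.39, 2.39, 3.01, 3.14, 3.14, 3.14].

## Interface

Orientations are given as a rotation vector (axis times angle).
In Python, from station import robot, imaging gives the robot as it stands.
- The arm moves only by the shell command python3 -m jog 'ROWS' [FORCE]. ROWS is JSON, a list of rows, each a list of 3 entries, a list of its own where there are three numbers: the shift along the world's x, y, z in m, then the turn about the world's z in rad, then the closure, from -1 (fully open) to 1 (shut). A call has 1 to 12 rows; each row is the pose to reach, as a shift and turn from the pose commanded when the call began; what a row does not reach only later rows make up. A row lasts 1/8 s, in which the tool goes at most 62.5 mm and 10.7 degrees, less where a joint would pass 70% of its speed; a pose out of reach is approached as far as the arm can. A call with a gripper value outside its range is refused whole. The fingers move at their own pace and stop on an object; FORCE is the grip in N (left out, the last holds). Time passes only in rows, so rows that repeat a pose let the fingers close. It gives the time, the measured TCP pose, the force, the opening and the grip force at its end, in the units of the state.
- robot.read_state(): the state, without advancing time (a new reading comes with each control period).
- imaging.get_image(name): name is "side" or "top"; returns a dict with "image" (480x640x3 uint8, red, green, blue), "mtx" (3x3 intrinsics, pixels), "k1" (the pictures are not rectified: a ray, as slopes to the right and down, at radius r is drawn at 1 + k1 r^2 times it, then the intrinsics apply), "T" (4x4, takes a point from camera to world coordinates). Camera axes: x right, y down, z forward; pixel columns grow to the right and rows downward; lengths in m; the calibration is good to about 2 mm. A picture is of the moment at which its call begins. There is no depth.
- robot.sign_off(): hands the job in; it is judged then, once.
The state is a dict: "time_s": time; "joints": joint angles; "joint_vel": joint speeds; "joint_torque": joint torques, N m; "eef_pos": TCP position; "tcp_rot": TCP orientation; "contact_force": force on the tool from outside, world axes, zero at the start; "torque": the same for the moment, N m; "finger_gap": finger opening in m; "grip_force": force on a finger pad.
Only numpy, scipy, OpenCV 4.12 (cv2) and the standard library are available. Lean on these libraries where they do the work, as an engineer would, in place of code of your own. Each camera call takes 0.05 s, during which the arm holds its last target. There are 200 camera calls.

## Working session

There is one attempt and no reset: what is moved stays moved. The work goes in short steps, Python scripts to look and compute and a shell command to move; the robot and the scene stay as the last step left them, time stands still between calls to the robot, and variables do not carry over. Pictures are saved under pics/ and viewed, at most 12 in all, crops included, and the job is handed in when it is done.

```bash
mkdir -p pics
cat > h.py <<'E'
import numpy as np, cv2
from station import robot, imaging
def grab(n,f=None):
    d=imaging.get_image(n)
    if f: cv2.imwrite(f'pics/{f}.png',d['image'][:,:,::-1])
    return d
def ray(d,u,v):
    K=np.array(d['mtx']); x=(u-K[0,2])/K[0,0]; y=(v-K[1,2])/K[1,1]
    p=cv2.undistortPoints(np.array([[[u,v]]],float),K,np.array([d['k1'],0,0,0],float))[0,0]
    T=np.array(d['T']); return T[:3,3],T[:3,:3]@np.array([p[0],p[1],1])
def onz(d,u,v,z):
    o,r=ray(d,u,v); return o+r*(z-o[2])/r[2]
def proj(d,P):
    T=np.array(d['T']); c=T[:3,:3].T@(np.array(P)-T[:3,3])
    return cv2.projectPoints(c.reshape(1,1,3),np.zeros(3),np.zeros(3),np.array(d['mtx']),np.array([d['k1'],0,0,0],float))[0].ravel()
E
python3 - <<'E'
from h import *
for n in('top','side'):
    d=grab(n,n+'0'); print(n,np.round(d['T'],3).tolist(),np.round(d['mtx'],1).tolist(),d['k1'])
print(robot.read_state())
E
```

```text
top [[0.017, -0.993, 0.113, 0.496], [-1.0, -0.018, -0.012, 0.007], [0.014, -0.113, -0.994, 0.789], [0.0, 0.0, 0.0, 1.0]] [[470.7, 0.0, 325.8], [0.0, 470.7, 229.1], [0.0, 0.0, 1.0]] -0.008948847488684056
side [[-0.973, -0.18, 0.142, 0.447], [-0.229, 0.751, -0.62, 0.454], [0.005, -0.636, -0.772, 0.677], [0.0, 0.0, 0.0, 1.0]] [[524.4, 0.0, 324.1], [0.0, 524.4, 251.7], [0.0, 0.0, 1.0]] -0.11597766310371332
{'time_s': 0.1, 'joints': array([-1.44041400e+00,  3.13372078e-01,  1.49835304e+00,  3.78413918e-05,
        1.33101159e+00, -2.23386984e-01]), 'joint_vel': array([-5.28349125e-05, -1.61454991e-03, -1.52079851e-03, -6.22101531e-06,
       -3.73549088e-04,  1.26590697e-03]), 'joint_torque': array([ 2.12225968e-03, -4.12898934e+01, -2.60142231e+01, -3.06762486e-04,
        2.98035593e-03,  1.41237720e-05]), 'eef_pos': array([ 0.18185448, -0.49227445,  0.24780658]), 'tcp_rot': array([-3.09145249e+00, -5.52591535e-01, -1.41156713e-04]), 'contact_force': array([ 0.03035832, -0.19841439, -0.47557997]), 'torque': array([ 0.01187561, -0.01165142, -0.02866613]), 'grip_force': 0.0, 'finger_gap': 0.08542956619760773}
```

View pics/top0.png

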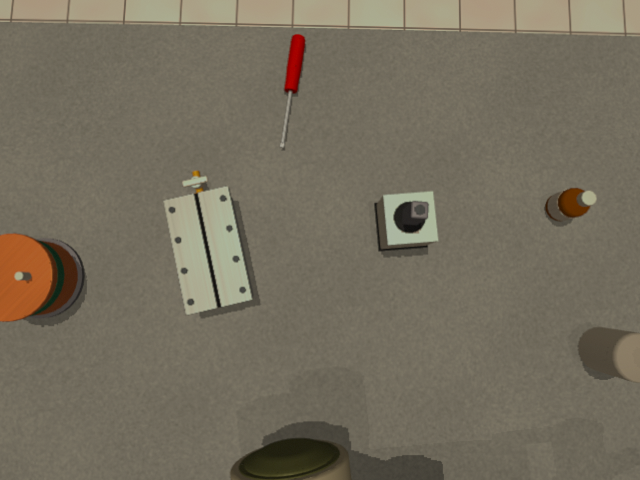

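View pics/side0.png

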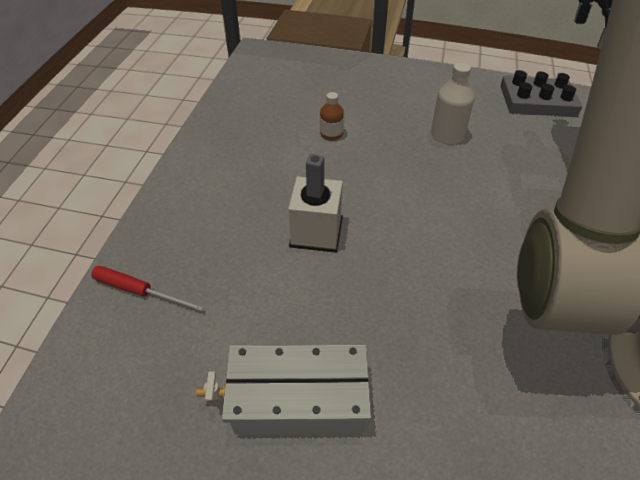

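The top view shows the chamber lid centred near (208,250) with the hose fitting at (196,180), the holder at (408,218) and the handle top at (419,210). The side view shows the same layout, with the handle upright at (315,175).

```bash
cat > m.py <<'E'
from h import *
d=grab('top'); im=d['image']; g=cv2.cvtColor(im,cv2.COLOR_RGB2GRAY)
def big(m,x0,y0,x1,y1):
    z=np.zeros_like(m); z[y0:y1,x0:x1]=m[y0:y1,x0:x1]
    return max(cv2.findContours(z,cv2.RETR_EXTERNAL,cv2.CHAIN_APPROX_NONE)[0],key=cv2.contourArea)
# joint
br=((g>130)*255).astype(np.uint8)
lid=cv2.morphologyEx(br,cv2.MORPH_CLOSE,np.ones((9,9))); lid=cv2.morphologyEx(lid,cv2.MORPH_OPEN,np.ones((25,25)))
c=big(lid,150,150,270,330); box=cv2.boxPoints(cv2.minAreaRect(c)); W=np.array([onz(d,*p,.07) for p in box])
print('lid',W.round(4).tolist(),'mid',W.mean(0).round(4),'sides',[round(np.linalg.norm(W[i]-W[i-1]),4) for i in range(2)])
m=np.zeros_like(g); cv2.fillPoly(m,[c],255); m=cv2.erode(m,np.ones((5,5)))
dk=((g<70)&(m>0)).astype(np.uint8)
n,l,s,_=cv2.connectedComponentsWithStats(dk); k=1+np.argmax(s[1:,3]); print(s[k])
v,u=np.nonzero(l==k); P=np.array([onz(d,a,b,.069) for a,b in zip(u,v)])[:,:2]
f=cv2.fitLine(P.astype(np.float32),cv2.DIST_L2,0,.01,.01).ravel(); dr=f[:2]*np.sign(f[0]); t=(P-f[2:])@dr
print('joint dir',dr,'yaw',np.arctan2(dr[1],dr[0]),'ends',f[2:]+dr*t.max(),f[2:]+dr*t.min(),'mid',f[2:]+dr*(t.max()+t.min())/2)
# holder
c=big(br,365,180,450,260); box=cv2.boxPoints(cv2.minAreaRect(c)); W=np.array([onz(d,*p,.09) for p in box])
e=W[1]-W[0]
print('holder',W.mean(0).round(4),[round(np.linalg.norm(W[i]-W[i-1]),4) for i in range(2)],'yaw',np.arctan2(e[1],e[0]))
cv2.imwrite('pics/crop.png',np.hstack([cv2.resize(im[180:260,370:450,::-1],None,fx=5,fy=5,interpolation=cv2.INTER_NEAREST)]))
s=grab('side')['image'][140:220,275:355,::-1]
a=cv2.imread('pics/crop.png'); cv2.imwrite('pics/crop.png',np.hstack([a,cv2.resize(s,None,fx=5,fy=5,interpolation=cv2.INTER_NEAREST)]))
from scipy.spatial.transform import Rotation as R
print(R.from_rotvec(robot.read_state()['tcp_rot']).as_matrix().round(3))
E
python3 m.py
```

```text
lid [[0.6297, 0.2528, 0.07], [0.6524, 0.152, 0.07], [0.4671, 0.1081, 0.07], [0.4459, 0.2063, 0.07]] mid [0.5488 0.1798 0.07  ] sides [np.float64(0.1897), np.float64(0.1034)]
[194 193  27 112 372]
joint dir [0.9696359  0.24455307] yaw 0.24705875 ends [0.63033961 0.20033786] [0.46083527 0.15758696] mid [0.54558744 0.17896241]
holder [ 0.5958 -0.1292  0.09  ] [np.float64(0.0773), np.float64(0.0775)] yaw -1.4595829190352134
[[ 0.938  0.346 -0.   ]
 [ 0.346 -0.938  0.001]
 [ 0.    -0.001 -1.   ]]
```

View pics/crop.png

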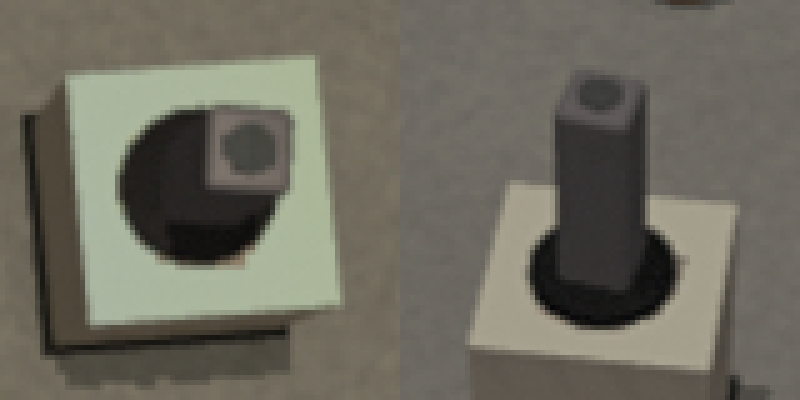

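The crop shows the handle top square at crop (248,148), i.e. top pixel (419.6,209.6), turned only slightly from the image axes. The side-view handle top is at (315,159), and the collar is flat on the block.

Run:
```python
from h import *
d=grab('top'); s=grab('side')
print('handle top',onz(d,419.6,209.6,.166),onz(s,315,159,.166))
o1,r1=ray(d,419.6,209.6);o2,r2=ray(s,315,159)
A=np.c_[r1,-r2];t=np.linalg.lstsq(A,o2-o1,rcond=None)[0];print('tri',o1+r1*t[0],o2+r2*t[1])
print('collar',onz(d,410,217.4,.096))
g=cv2.cvtColor(d['image'],cv2.COLOR_RGB2GRAY); h=d['image'][200:220,408:432]
m=((g>75)&(g<135)).astype(np.uint8); z=np.zeros_like(m); z[200:219,409:430]=m[200:219,409:430]
c=max(cv2.findContours(z,0,1)[0],key=cv2.contourArea);r=cv2.minAreaRect(c);print(r)
W=np.array([onz(d,*p,.166) for p in cv2.boxPoints(r)]);e=W[1]-W[0];print(W.mean(0),np.linalg.norm(e),np.linalg.norm(W[2]-W[1]),np.arctan2(e[1],e[0]))
# joint in side view: fit
g=cv2.cvtColor(s['image'],cv2.COLOR_RGB2GRAY); m=(g[370:392,228:370]<60); v,u=np.nonzero(m)
P=np.array([onz(s,a+228,b+370,.069)[:2] for a,b in zip(u,v)]);f=cv2.fitLine(P.astype(np.float32),2,0,.01,.01).ravel();dr=f[:2]*np.sign(f[0]);t=(P-f[2:])@dr
print('joint side',f[2:]+dr*t.max(),f[2:]+dr*t.min(),np.arctan2(dr[1],dr[0]),f[2:]+dr*(t.max()+t.min())/2)
```

```text
handle top [ 0.59562025 -0.12673143  0.166     ] [ 0.59500479 -0.12723555  0.166     ]
tri [ 0.5955322  -0.12661347  0.16655107] [ 0.59486992 -0.12670692  0.16646525]
collar [ 0.59477541 -0.12728733  0.096     ]
((418.5, 209.5), (17.0, 19.0), 90.0)
[ 0.59575222 -0.12525579  0.166     ] 0.025657564815566716 0.023098123795610402 -1.5514842418734602
joint side [0.62862149 0.19846298] [0.45714281 0.15590908] 0.2432448 [0.54288215 0.17718603]
```

```bash
python3 -m jog '[[[0.02,0.02,0.03],-0.05,-1],[[0.06,0.055,0.04],-0.1,-1],[[0.105,0.093,0.04],-0.15,-1],[[0.15,0.132,0.04],-0.2,-1],[[0.195,0.172,0.04],-0.25,-1],[[0.24,0.212,0.04],-0.3,-1],[[0.285,0.252,0.04],-0.36,-1],[[0.33,0.291,0.04],-0.36,-1],[[0.375,0.331,0.03],-0.36,-1],[[0.405,0.358,0.01],-0.36,-1],[[0.4134,0.3653,-0.01],-0.36,-1],[[0.4134,0.3653,-0.01],-0.36,-1]]' 40
python3 -c "
from h import *
d=grab('top','t1'); s=grab('side','s1')
cv2.imwrite('pics/b.png',np.hstack([cv2.resize(x['image'][a:a+200,b:b+200,::-1],None,fx=2,fy=2) for x,a,b in((d,110,310),(s,90,215))]))
print(robot.read_state()['eef_pos'])"
```

```text
time_s: 1.8
eef_pos: [0.5946, -0.1272, 0.2365]
tcp_rot: [-3.14, 0.009, 0.005]
contact_force: [-0.3, -0.4, 0.3]
finger_gap: 0.0855
grip_force: 0.0
[ 0.59478257 -0.12831687  0.23896234]
```

View pics/b.png

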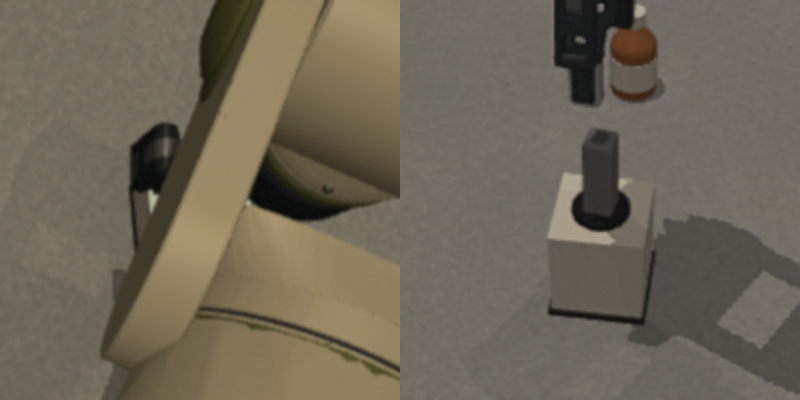

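The top view is blocked by the arm. In the side view the near finger is at about crop (585,95), above the handle at (600,140). I'll check that by projection while lowering partway.

```bash
python3 -m jog '[[[0,0,-0.03],0,-1],[[0,0,-0.055],0,-1],[[0,0,-0.055],0,-1]]'
python3 -c "
from h import *
s=grab('side','s2')
cv2.imwrite('pics/b2.png',cv2.resize(s['image'][100:240,245:385,::-1],None,fx=4,fy=4))
p=robot.read_state()['eef_pos'];print(p)
f=p-[0,0,.004]
for y in(.043,.057): print((proj(s,f+[0,y,0])-[245,100])*4)
print((proj(s,[.5953,-.127,.166])-[245,100])*4)"
```

```text
time_s: 2.28
eef_pos: [0.5944, -0.1281, 0.183]
tcp_rot: [-3.141, 0.012, 0.003]
contact_force: [-0.1, 0.6, -0.1]
finger_gap: 0.0855
grip_force: 0.0
[ 0.59509403 -0.12818806  0.18446312]
[250.79784144 280.30203958]
[240.79426948 306.404301  ]
[279.07554825 236.28209913]
```

View pics/b2.png

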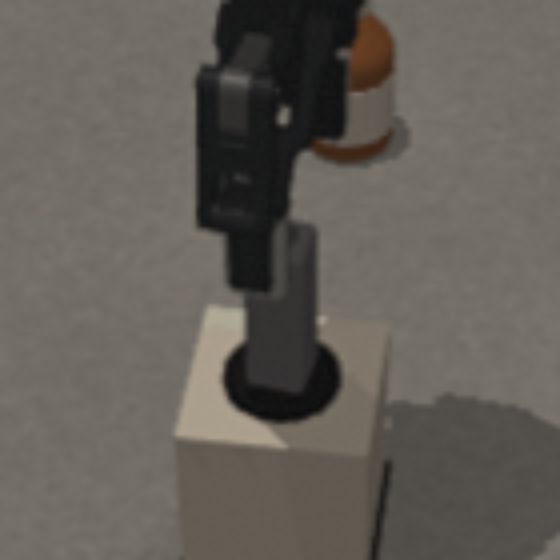

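The near fingertip is at crop (250,290), which matches the projection, so the gripper is aligned. Descend and close.

```bash
python3 -m jog '[[[0,0,-0.025],0,-1],[[0,0,-0.046],0,-1],[[0,0,-0.046],0,-1],[[0,0,-0.046],0,1],[[0,0,-0.046],0,1],[[0,0,-0.046],0,1],[[0,0,-0.046],0,1],[[0,0,-0.046],0,1],[[0,0,-0.046],0,1],[[0,0,-0.046],0,1]]' 50
```

```text
time_s: 3.58
eef_pos: [0.5955, -0.1273, 0.1379]
tcp_rot: [3.141, -0.01, 0.001]
contact_force: [0.4, -0.2, 5.1]
finger_gap: 0.0235
grip_force: 48.9
```

```bash
python3 -m jog '[[[0,0,0.03],0,1],[[0,0,0.06],0,1],[[0,0,0.1],0,1],[[0,0.02,0.11],0,1],[[0.01,0.06,0.11],0,1],[[0.02,0.11,0.11],0,1],[[0.025,0.16,0.11],0,1],[[0.03,0.21,0.11],0,1],[[0.033,0.26,0.11],0,1],[[0.036,0.3,0.1],0,1],[[0.037,0.325,0.09],0,1],[[0.037,0.325,0.09],0,1]]'
python3 -c "
from h import *
s=grab('side','s3');d=grab('top','t3')
cv2.imwrite('pics/b3.png',cv2.resize(s['image'][250:430,140:380,::-1],None,fx=3,fy=3))
p=robot.read_state()['eef_pos'];print(p)
q=p-[0,0,.1168];print(q,(proj(s,q)-[140,250])*3)
for P in([.6313,.1998,.068],[.4567,.1562,.068]): print((proj(s,P)-[140,250])*3)"
```

```text
time_s: 5.08
eef_pos: [0.6308, 0.2004, 0.2245]
tcp_rot: [3.141, -0.005, -0.007]
contact_force: [-0.4, -0.8, -0.8]
finger_gap: 0.0236
grip_force: 48.8
[0.63177016 0.19801276 0.22634439]
[0.63177016 0.19801276 0.10954439] [242.11828801 344.27567579]
[256.81255658 394.01522712]
[684.67655183 390.94948591]
```

View pics/b3.png

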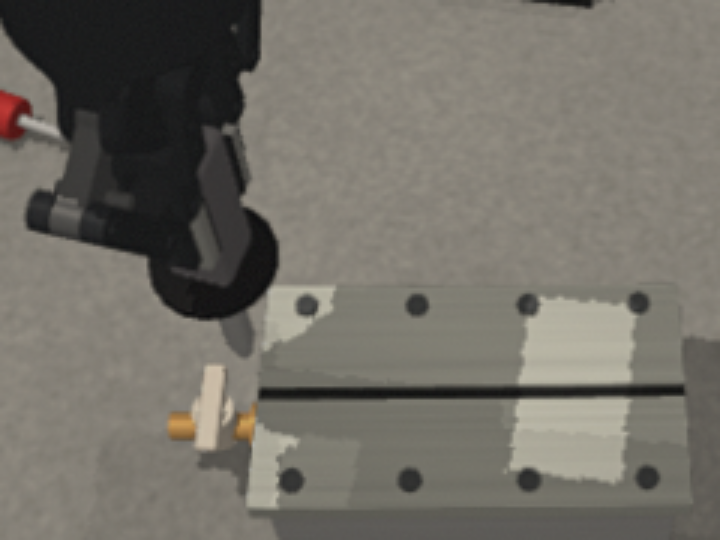

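The tip shows at crop (247,352), against a predicted (242,344), so there is an error of about 3 mm. The joint ends at (258,393) and (684,390) match the prediction. I'll compare the collar and check the top view.

```bash
python3 -m jog '[[[0.0,0.0,-0.015],0,1],[[0,0,-0.021],0,1],[[0,0,-0.021],0,1],[[0,0,-0.021],0,1]]'
python3 -c "
from h import *
s=grab('side','s4');d=grab('top','t4')
a=cv2.resize(s['image'][300:400,170:270,::-1],None,fx=4,fy=4);b=cv2.resize(d['image'][110:260,140:290,::-1],(400,400))
cv2.imwrite('pics/b4.png',np.hstack([a,b]))
c=np.array([.6323,.198,.2058]);print(robot.read_state()['eef_pos'])
for h in(.1168,.0468,.0408): print(h,(proj(s,c-[0,0,h])-[170,300])*4)
print((proj(s,c-[-.024,0,.0468])-[170,300])*4,(proj(s,c-[.024,0,.0468])-[170,300])*4)
e=[(proj(s,c+np.array(k)-[0,0,.1168])-proj(s,c-[0,0,.1168]))*4 for k in([.005,0,0],[0,.005,0],[0,0,.005])];print(e)
"
```

```text
time_s: 5.68
eef_pos: [0.6325, 0.1976, 0.2067]
tcp_rot: [-3.141, 0.01, -0.001]
contact_force: [-0.1, -0.0, -1.3]
finger_gap: 0.0236
grip_force: 48.9
[0.63244467 0.19773949 0.20671971]
0.1168 [211.39905627 289.56200898]
0.0468 [174.38671629 176.95561048]
0.0408 [170.90463196 166.29306502]
[ 95.3436098 158.9448764] [254.77450443 195.0963292 ]
[array([-15.22709857,  -3.57483109]), array([-5.50062192, 14.33960641]), array([-2.44061727, -7.38441333])]
```

View pics/b4.png

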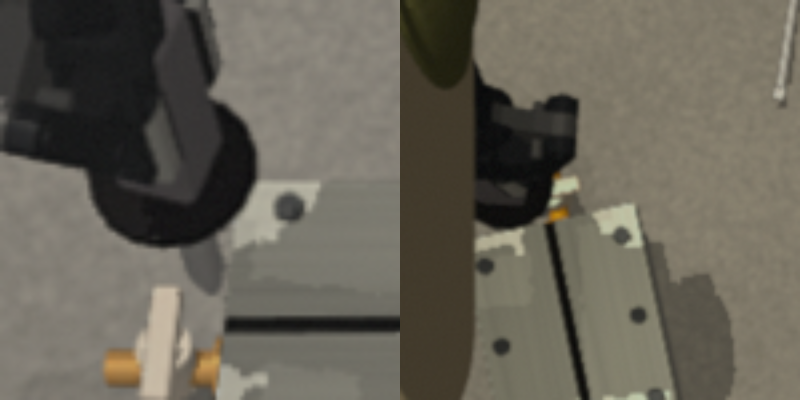

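The tip is at left crop (212,293) and the collar spans 90–257. Both agree with the prediction to about 1–2 mm, so the probe is straight in the grip. I'll align to the joint end, with the tip about 4.5 mm above the lid.

```bash
python3 -m jog '[[[0.0017,0.0025,-0.004],0,1],[[0.0017,0.0025,-0.008],0,1],[[0.0017,0.0025,-0.0125],0,1],[[0.0017,0.0025,-0.0145],0,1],[[0.0017,0.0025,-0.0145],0,1],[[0.0017,0.0025,-0.0145],0,1]]'
python3 -c "
from h import *
s=grab('side','s5');d=grab('top','t5')
a=cv2.resize(s['image'][330:400,180:250,::-1],None,fx=8,fy=8,interpolation=2)
cv2.imwrite('pics/b5.png',a)
c=np.array([.634,.2005,.0745])
print(robot.read_state()['eef_pos'],(proj(s,c)-[180,330])*8,(proj(s,[.631,.1998,.068])-[180,330])*8)
"
```

```text
time_s: 6.52
eef_pos: [0.634, 0.2003, 0.192]
tcp_rot: [-3.142, 0.01, -0.0]
contact_force: [0.0, -0.3, -1.8]
finger_gap: 0.0238
grip_force: 48.9
[0.63403063 0.20032127 0.19198918] [341.06528328 392.64391789] [366.62301593 411.13109052]
```

View pics/b5.png

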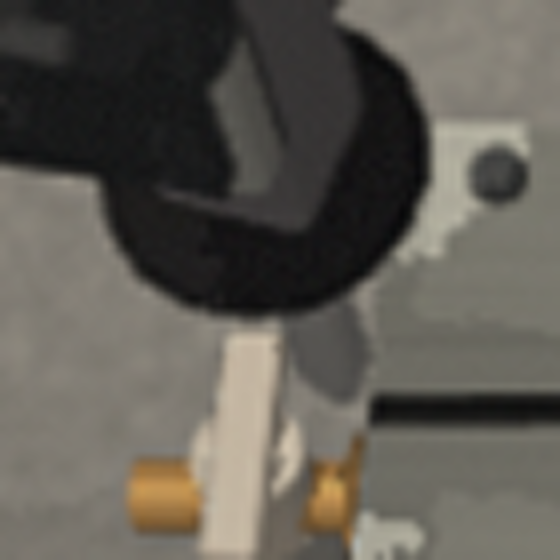

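The tip is at crop (345,395), just off the strip end at (370,410), as predicted. Start the sweep at 3 cm/s.

```bash
python3 -m jog '[[[-0.0036,-0.0009,0],0,1],[[-0.0073,-0.0018,0],0,1],[[-0.0109,-0.0027,0],0,1],[[-0.0146,-0.0036,0],0,1],[[-0.0182,-0.0045,0],0,1],[[-0.0218,-0.0055,0],0,1],[[-0.0255,-0.0064,0],0,1],[[-0.0291,-0.0073,0],0,1],[[-0.0327,-0.0082,0],0,1],[[-0.0364,-0.0091,0],0,1],[[-0.04,-0.01,0],0,1],[[-0.0436,-0.0109,0],0,1]]'
python3 -c "
from h import *
s=grab('side','s6')
a=cv2.resize(s['image'][320:420,200:300,::-1],None,fx=6,fy=6,interpolation=2)
cv2.imwrite('pics/b6.png',a)
c=np.array([.5904,.1896,.0745])
print(robot.read_state()['eef_pos'],(proj(s,c)-[200,320])*6)
"
```

```text
time_s: 8.12
eef_pos: [0.5901, 0.1894, 0.1918]
tcp_rot: [3.142, -0.01, 0.0]
contact_force: [0.9, -0.5, -1.6]
finger_gap: 0.0238
grip_force: 48.9
[0.58986053 0.18930919 0.19185575] [350.44411958 354.23264328]
```

View pics/b6.png

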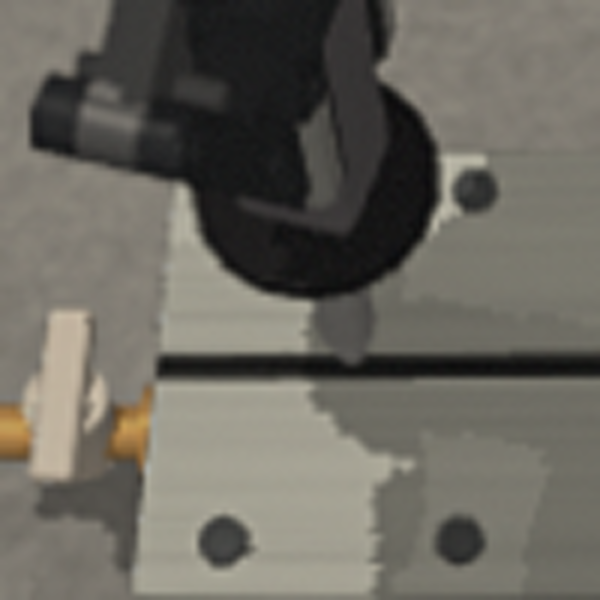

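The tip is at crop (352,356), right above the strip at row 366, which is the offset expected for a tip about 6 mm above the strip. Continue.

```bash
for i in 1; do python3 -m jog '[[[-0.0036,-0.0009,0],0,1],[[-0.0073,-0.0018,0],0,1],[[-0.0109,-0.0027,0],0,1],[[-0.0146,-0.0036,0],0,1],[[-0.0182,-0.0045,0],0,1],[[-0.0218,-0.0055,0],0,1],[[-0.0255,-0.0064,0],0,1],[[-0.0291,-0.0073,0],0,1],[[-0.0327,-0.0082,0],0,1],[[-0.0364,-0.0091,0],0,1],[[-0.04,-0.01,0],0,1],[[-0.0436,-0.0109,0],0,1]]'; done
python3 -m jog '[[[-0.0036,-0.0009,0],0,1],[[-0.0073,-0.0018,0],0,1],[[-0.0109,-0.0027,0],0,1],[[-0.0146,-0.0036,0],0,1],[[-0.0182,-0.0045,0],0,1],[[-0.0218,-0.0055,0],0,1],[[-0.0255,-0.0064,0],0,1],[[-0.0291,-0.0073,0],0,1],[[-0.0327,-0.0082,0],0,1],[[-0.0364,-0.0091,0],0,1],[[-0.04,-0.01,0],0,1],[[-0.0436,-0.0109,0],0,1]]'
python3 -m jog '[[[-0.0036,-0.0009,0],0,1],[[-0.0073,-0.0018,0],0,1],[[-0.0109,-0.0027,0],0,1],[[-0.0146,-0.0036,0],0,1],[[-0.0182,-0.0045,0],0,1],[[-0.0218,-0.0055,0],0,1],[[-0.0255,-0.0064,0],0,1],[[-0.0291,-0.0073,0],0,1],[[-0.0327,-0.0082,0],0,1],[[-0.0364,-0.0091,0],0,1],[[-0.04,-0.01,0],0,1],[[-0.0436,-0.0109,0],0,1]]'
python3 -c "
from h import *
s=grab('side','s7')
a=cv2.resize(s['image'][320:420,300:400,::-1],None,fx=6,fy=6,interpolation=2)
cv2.imwrite('pics/b7.png',a)
c=np.array([.4596,.1569,.0745])
print(robot.read_state()['eef_pos'],(proj(s,c)-[300,320])*6)
"
```

```text
time_s: 9.68
eef_pos: [0.5465, 0.1784, 0.1918]
tcp_rot: [-3.142, 0.01, -0.0]
contact_force: [-0.3, -0.1, -1.2]
finger_gap: 0.0239
grip_force: 48.9
time_s: 11.18
eef_pos: [0.5029, 0.1675, 0.1918]
tcp_rot: [3.142, -0.01, 0.0]
contact_force: [-0.4, 0.5, -1.7]
finger_gap: 0.0235
grip_force: 48.9
time_s: 12.68
eef_pos: [0.4594, 0.1566, 0.1918]
tcp_rot: [-3.142, 0.01, -0.0]
contact_force: [0.7, 0.1, -1.6]
finger_gap: 0.0236
grip_force: 48.9
[0.45901236 0.15661267 0.19178887] [397.33328473 348.3283547 ]
```

View pics/b7.png

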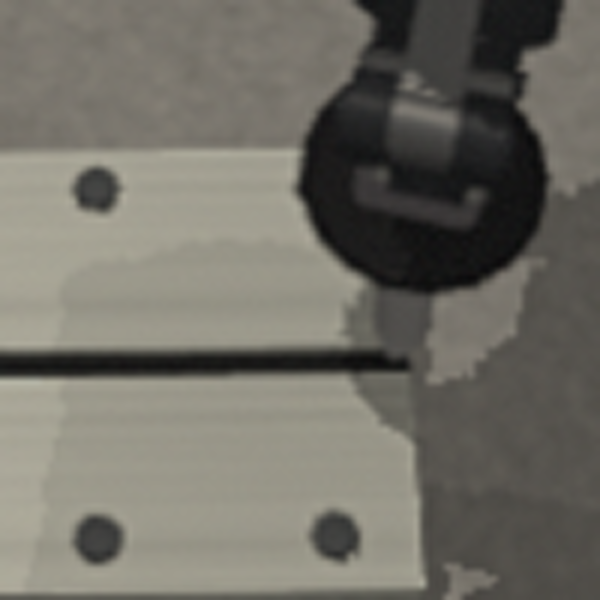

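The tip is at crop (400,352) and the joint's end at (411,362), so there are a few millimetres left. Finish the sweep, lift, and go back over the holder.

```bash
python3 -m jog '[[[-0.0036,-0.0009,0],0,1],[[-0.0073,-0.0018,0],0,1],[[-0.0073,-0.0018,0],0,1],[[-0.0073,-0.0018,0.01],0,1],[[-0.0073,-0.0018,0.03],0,1],[[-0.0073,-0.0018,0.06],0,1]]'
python3 -m jog '[[[0.01,-0.02,0.01],0,1],[[0.03,-0.06,0.01],0,1],[[0.055,-0.11,0.01],0,1],[[0.08,-0.16,0.01],0,1],[[0.105,-0.21,0.01],0,1],[[0.13,-0.255,0.01],0,1],[[0.14,-0.275,0.01],0,1],[[0.143,-0.2821,0.01],0,1],[[0.143,-0.2821,0.01],0,1],[[0.143,-0.2821,-0.01],0,1],[[0.143,-0.2821,-0.02],0,1],[[0.143,-0.2821,-0.02],0,1]]'
python3 -c "
from h import *
s=grab('side','s8')
a=cv2.resize(s['image'][130:260,250:380,::-1],None,fx=4,fy=4,interpolation=2)
cv2.imwrite('pics/b8.png',a)
c=np.array([.5953,-.127,.2313-.1168])
print(robot.read_state()['eef_pos'],(proj(s,c)-[250,130])*4,(proj(s,[.5953,-.1275,.09])-[250,130])*4)
"
```

```text
time_s: 13.48
eef_pos: [0.4521, 0.1549, 0.2527]
tcp_rot: [3.142, -0.01, -0.001]
contact_force: [-0.6, -0.1, -0.4]
finger_gap: 0.0237
grip_force: 48.9
time_s: 14.98
eef_pos: [0.595, -0.1264, 0.2316]
tcp_rot: [-3.141, 0.009, 0.002]
contact_force: [-0.2, -0.1, -1.1]
finger_gap: 0.0235
grip_force: 48.9
[ 0.59530592 -0.12671403  0.23228669] [260.20693976 217.7717843 ] [261.0161791  261.95589215]
```

View pics/b8.png

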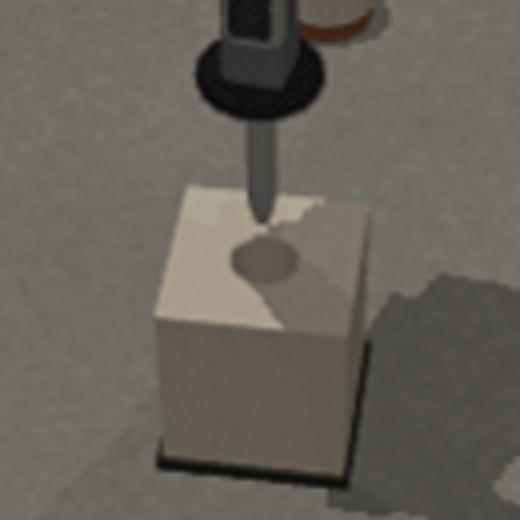

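The tip is at crop (262,220), directly above the hole at (265,261). Insert, watching the force.

```bash
python3 -m jog '[[[-0.001,0,-0.015],0,1],[[-0.001,0,-0.03],0,1],[[-0.001,0,-0.045],0,1],[[-0.001,0,-0.06],0,1],[[-0.001,0,-0.075],0,1],[[-0.001,0,-0.085],0,1],[[-0.001,0,-0.091],0,1],[[-0.001,0,-0.0935],0,1],[[-0.001,0,-0.0935],0,1],[[-0.001,0,-0.0935],0,1]]'
```

```text
time_s: 16.27
eef_pos: [0.5944, -0.1273, 0.1387]
tcp_rot: [3.141, -0.01, 0.001]
contact_force: [0.0, -0.1, -2.3]
finger_gap: 0.0237
grip_force: 48.9
```

```bash
python3 -m jog '[[[0,0,-0.001],0,1],[[0,0,-0.001],0,-1],[[0,0,-0.001],0,-1],[[0,0,-0.001],0,-1],[[0,0,-0.001],0,-1],[[0,0,-0.001],0,-1],[[0,0,-0.001],0,-1],[[0,0,0.02],0,-1],[[0,0,0.05],0,-1],[[0,0,0.09],0,-1],[[0,0,0.12],0,-1],[[0,0,0.12],0,-1]]'
python3 -c "
from h import *
s=grab('side','s9')
cv2.imwrite('pics/b9.png',cv2.resize(s['image'][100:260,230:390,::-1],None,fx=3,fy=3,interpolation=2))"
```

```text
time_s: 17.77
eef_pos: [0.5949, -0.1274, 0.2606]
tcp_rot: [3.14, -0.01, 0.007]
contact_force: [0.2, 0.4, -0.0]
finger_gap: 0.0855
grip_force: 0.0
```

View pics/b9.png

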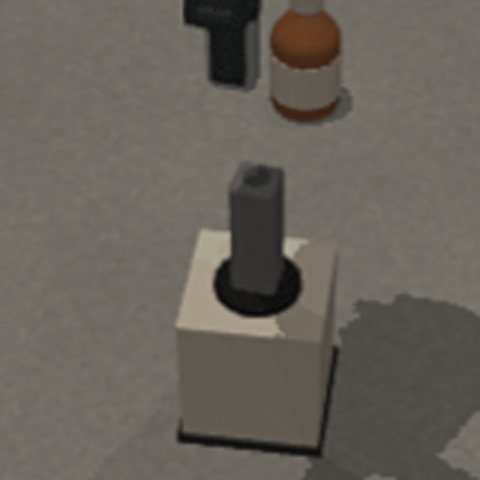

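The probe stands upright in the holder, with its collar flat at crop (257,285), and the gripper is clear above it.

```bash
python3 -c "
from station import robot
print(robot.sign_off())"
```

```text
the job is handed in; nothing more can be done
None
```

The probe tip was run along the whole joint from the hose-fitting end to the plain end at about 3 cm/s, roughly 5 mm above the lid by calculation and without touching it; the probe is back standing in its holder, released, and the job was handed in at about 18 s.

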